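Close and stack the sample boxes

TASK

Close the lid of the open sample box that is stuck to the table, then stack the deeper of the two loose boxes on it and the shallower one on top of that, so that the recesses under each box drop fully over the four lugs on the lid below. Lower the boxes into place rather than letting them fall, keep them upright, and leave the timer, stamp and forceps where they are.

Things in the scene. Friction and masses are not known exactly. Their poses are not given: they have to be found in the camera images.
- base_box: Bottom box, stuck fast to the table: white plastic, 56 mm (its x) by 110 mm (its y), 34 mm high without lid, 40 mm with lid closed, 46 mm over the lid's lugs. Origin: centre of its underside; z up; label on the -x side, lid hinge along the top edge of the +x side. Small packs of cover glasses are fixed inside.
- base_lid (a joint): Lid hinge of the bottom box, rad: 0 = closed flat, grows as the lid's -x edge rises (starts 0.4 to 0.9 open). The hinge is stiff: the lid stays where it is left; 1 to 3 N of push straight down on its upper face, about 22 mm in front of the hinge line, closes it.
- base_lid_top (a point): Centre of the upper face of the bottom box's grey lid (56 x 110 x 6 mm); turns with the lid, z normal to the face. Four oblong lugs stand on it, 6 mm high, 10 x 20 mm (7 x 17 at the top), long along y, centred at x +-14, y +-37 mm from this point; bare between. Closed, it lies over the box's centre, 40 mm above its underside, axes as the box's.
- base_lid_hinge (a point): Middle of the bottom box's hinge line, which runs along the box's y at its x = +28 mm, 34 mm above its underside; the lid's under face starts here and runs 56 mm toward the box's -x.
- deep_box: Deeper loose box, the middle of the stack. White plastic, grey lid that stays shut; 56 (x) by 110 (y) mm, 52 mm high plus 6 mm lugs; 0.25 kg or so. Underside: four recesses 14 x 24 mm, 8 mm deep, centred at x +-14, y +-37 mm (2 mm play all round the lugs); fits either way round. Flat upright sides: grip across the 56 mm. Origin: centre of underside; label on the -x side, y along its length, z up.
- deep_box_top (a point): Centre of the deeper box's lid face, 52 mm above its underside, axes as the deeper box's. Its four lugs are the same and in the same places as those on the bottom box's lid (6 mm high, 10 x 20 mm, at x +-14, y +-37 mm).
- shallow_box: Shallower loose box, the top of the stack. White plastic, grey lid that stays shut; 56 (x) by 110 (y) mm, 34 mm high plus 6 mm lugs; 0.16 kg or so. Underside: four recesses 14 x 24 mm, 8 mm deep, centred at x +-14, y +-37 mm (2 mm play all round the lugs); fits either way round. Flat upright sides: grip across the 56 mm. Origin: centre of underside; label on the -x side, y along its length, z up.
- timer: Bystander: white square kitchen-type timer, 61 x 61 x 21 mm; origin at the centre of its underside. Leave alone.
- stamp: Bystander: standing hand stamp with a wooden grip, 21 x 34 x 55 mm; origin at the centre of its underside. Leave alone.
- forceps: Bystander: steel forceps lying flat, 13 x 125 x 10 mm, long along its y; origin at the centre of its underside. Leave alone.
Things that resemble listed ones, but are neither listed nor needed, are in the scene too. What is shaped like the shallow_box but orange or red is not meant.

How it is judged:
On the way, in this order (a step that is already met when the one before it is completed fails the run):
1. the lid of the bottom box is closed (value of joint base_lid below 0.05 rad), for 0.2 s.
2. the deeper box sits on the closed lid, its recesses down over the lugs, and is let go (value of joint base_lid below 0.05 rad and horizontal distance between deep_box and base_lid_top below 0.005 m and z of deep_box in the frame of base_lid_top between -0.003 and 0.0025 m and angle between the x axis of deep_box and the x axis of base_lid_top, either way round below 0.1 rad and angle between the z axis of deep_box and the z axis of base_lid_top, either way round below 0.06 rad and contact force between the fingers and deep_box below 0.05 N), for 0.3 s.
At the end, for the whole second after the job is handed in: Bottom lid closed (0.05 rad); deeper box on it, shallower box on that, each with its underside within 2.5 mm of the lid surface below, centred within 5 mm, square within 0.1 rad (either way round), level with that lid within 0.06 rad; both at rest (under 0.02 m/s) (value of joint base_lid below 0.05 rad and horizontal distance between deep_box and base_lid_top below 0.005 m and z of deep_box in the frame of base_lid_top between -0.003 and 0.0025 m and angle between the x axis of deep_box and the x axis of base_lid_top, either way round below 0.1 rad and angle between the z axis of deep_box and the z axis of base_lid_top, either way round below 0.06 rad and horizontal distance between shallow_box and deep_box_top below 0.005 m and z of shallow_box in the frame of deep_box_top between -0.003 and 0.0025 m and angle between the x axis of shallow_box and the x axis of deep_box_top, either way round below 0.1 rad and angle between the z axis of shallow_box and the z axis of deep_box_top, either way round below 0.06 rad and linear speed of each of deep_box, shallow_box below 0.02 m/s); the robot touches nothing.
It fails at once if the deeper box is let fall or thrown (moves faster than 0.5 m/s while no finger touches it) (linear speed of deep_box above 0.5 m/s and contact force between the fingers and deep_box below 0.05 N).
It fails at once if the shallower box is let fall or thrown (moves faster than 0.5 m/s while no finger touches it) (linear speed of shallow_box above 0.5 m/s and contact force between the fingers and shallow_box below 0.05 N).
It fails at once if a box is tipped more than 40 degrees (angle between any of deep_box, shallow_box's own z axis and vertical above 0.7 rad).
It fails at once if the timer, stamp or forceps is pushed more than 25 mm (distance of any of timer, stamp, forceps from where it was at the start of the episode above 0.025 m).
It also fails if it takes over 61 s, if anything falls off the work surface, if the arm or the gripper's body presses on something with over 40 N, if the wrist force passes 120 N, or if a joint passes its speed limit or range.

ROBOT

A 7-joint arm with a two-finger parallel gripper is mounted at the origin on a cart in front of the work surface, level with it; the furniture and walls round the work are solid. World frame = base frame: x ahead of the robot, y to its left, z up, the work surface at z = 0. Lengths are in m, angles in rad, forces in N, time in s.
With the tool pointing down it reaches from about 0.35 to 0.9 m from the base axis. Payload 7.2 kg.
Tool frame: the origin (TCP) lies midway between the tips of the shut fingers; the grasp point (between the pads) lies 19 mm behind it; z points along the fingers, y is the line along which they close (so a half turn about z gives the same grasp; the last joint's range is limited). The gripper opens to 88 mm and grips with 3 to 60 N. Pads are 20 mm wide; open, the fingers measure 115 mm over their backs; the gripper's body (75 mm by 178 mm) begins 61 mm behind the grasp point.
Start: joints at [-1.346, 0.411, -0.013, 1.596, 0.006, 1.134, -0.082], TCP at [0.18, 0.598, 0.223] pointing down, gripper open.
Joint ranges: [-2.95, 2.95], [-0.29, 1.99], [-1.47, 1.44], [0.14, 2.54], [-1.03, 4.17], [0.13, 1.85], [-2.86, 2.86]. Speed limits (rad/s): [2.39, 2.39, 3.01, 3.01, 3.14, 3.14, 3.14].

INTERFACE

Orientations are given as [roll, pitch, yaw] about the fixed x, y, z axes, in that order (R = Rz(yaw) Ry(pitch) Rx(roll)).
In Python, from bench import r, imaging gives the robot as it stands. The module is installed in compiled form; this text tells all that it offers.
- The arm moves only by the shell command python3 -m creep 'ROWS' [FORCE]. ROWS is a JSON object of lists of equal length, an entry for each row: "hand": the finger opening in mm, from 0 to 87.8; "offset": the shift along the tool's x, y, z in mm, a list of three; "turn": the turn, a rotation vector about the tool's x, y, z in rad, a list of three. A call has 1 to 5 rows; each row shifts and turns the commanded pose from where the row before left it, along the tool's axes as they then stand; what a row does not reach is not made up. A row lasts 1/10 s, in which the tool goes at most 50 mm and 8.59 degrees, less where a joint would pass 70% of its speed; a pose out of reach is approached as far as the arm can. A call is refused whole if a number of a shift passes 50 or a number of a turn 0.15, either way. A call with a gripper value outside its range is refused whole. The fingers move at their own pace and stop on an object; FORCE is the grip in N (left out, the last holds). Time passes only in rows, so rows that do not move let the fingers close. It gives the time, the measured TCP pose, the force, the opening and the grip force at its end, in the units of the state.
- r.sense(): the state, without advancing time (a new reading comes with each control period).
- imaging.snapshot(name): name is "scene" or "top"; returns the picture (400x640x3 uint8, red, green, blue); there is no depth.
- imaging.camera_params(name): a dict with "camera_matrix" (3x3 intrinsics, pixels), "k1" (the pictures are not rectified: a ray, as slopes to the right and down, at radius r is drawn at 1 + k1 r^2 times it, then the intrinsics apply), "R" (3x3) and "t" (3): a world point X has camera coordinates R X + t. Camera axes: x right, y down, z forward; pixel columns grow to the right and rows downward; lengths in m; the calibration is good to about 2 mm. A picture is of the moment at which its call begins. camera_params takes no time and is no camera call.
- r.close_job(): hands the job in; it is judged then, once.
The state is a dict: "t": time; "qpos": joint angles; "dq": joint speeds; "joint_torque": joint torques, N m; "tcp_pos": TCP position; "orientation": TCP orientation; "force": force on the tool from outside, world axes, zero at the start; "ft_torque": the same for the moment, N m; "gripper_width": opening from 0.0 (shut) to 1.0 (fully open); "grip_force": force on a finger pad.
Only numpy, scipy, OpenCV 4.12 (cv2) and the standard library are available. Lean on these libraries where they do the work, as an engineer would, in place of code of your own. Each camera call takes 0.05 s, during which the arm holds its last target. There are 200 camera calls.

## Working session

There is one attempt and no reset: what is moved stays moved. The work goes in short steps, Python scripts to look and compute and a shell command to move; the robot and the scene stay as the last step left them, time stands still between calls to the robot, and variables do not carry over. Pictures are saved under pics/ and viewed, at most 10 in all, crops included, and the job is handed in when it is done.

```bash
mkdir -p pics
python3 - <<'E'
from bench import r, imaging
import cv2,numpy as np
for n in("scene","top"):
    im=imaging.snapshot(n); cv2.imwrite(f"pics/{n}0.png",im[:,:,::-1])
    p=imaging.camera_params(n); print(n,p, "C",-np.array(p["R"]).T@np.array(p["t"]))
print(r.sense())
E
```

```text
scene {'camera_matrix': array([[430.45644705,   0.        , 324.42584551],
       [  0.        , 430.45644705, 194.94840127],
       [  0.        ,   0.        ,   1.        ]]), 'k1': 0.01366393760731312, 'R': array([[ 0.45943505, -0.88793165, -0.02228958],
       [-0.4161021 , -0.19299384, -0.88860138],
       [ 0.78471554,  0.41752936, -0.45813836]]), 't': array([-0.52212303,  0.24511985,  0.98423448])} C [-0.43046758 -0.82724973  0.65709151]
top {'camera_matrix': array([[453.83760076,   0.        , 318.39363994],
       [  0.        , 453.83760076, 198.97999064],
       [  0.        ,   0.        ,   1.        ]]), 'k1': -0.06794997716854782, 'R': array([[-0.00632663, -0.99995622, -0.00689465],
       [-0.99296346,  0.00709743, -0.11820823],
       [ 0.11825198,  0.00609827, -0.99296489]]), 't': array([-0.30388664,  0.56232044,  1.20195555])} C [ 0.41430744 -0.31519421  1.25787538]
{'t': 0.1, 'qpos': array([-1.34620573,  0.41181374, -0.01269744,  1.59692174,  0.00557514,
        1.13428999, -0.08218899]), 'dq': array([ 0.00039579, -0.00237757, -0.00068715, -0.00357545, -0.00158376,
        0.00015325,  0.00109363]), 'joint_torque': array([ 2.66829004e-03, -5.89098251e+01,  6.43811189e-01, -2.91705287e+01,
       -5.37888973e-02,  1.45122551e-02,  3.65560288e-05]), 'tcp_pos': array([0.1803014 , 0.5979749 , 0.22191289]), 'orientation': array([-3.14019744e+00,  8.15843186e-05,  2.84881324e+00]), 'force': array([ 0.13425215, -0.01541876, -0.03916843]), 'ft_torque': array([ 0.01413111,  0.00769513, -0.03442851]), 'grip_force': 0.0, 'gripper_width': 0.9992962838719636}
```

View pics/scene0.png

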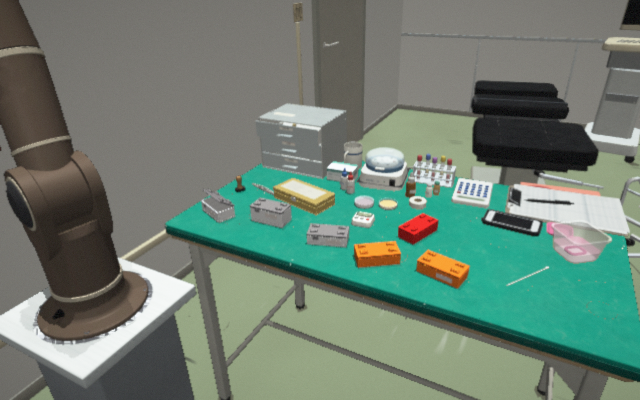

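View pics/top0.png

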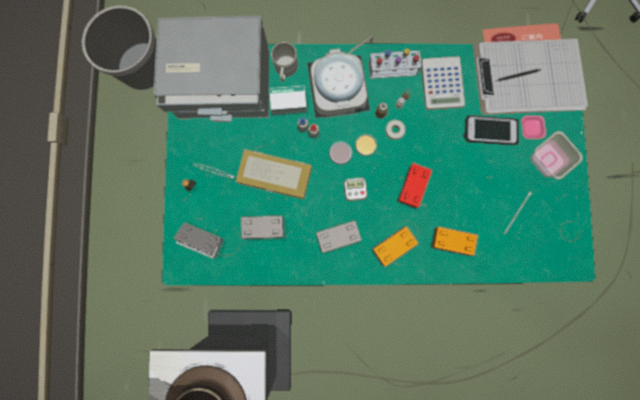

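Run:
```python
import cv2,numpy as np
s=cv2.imread("pics/scene0.png")[180:250,195:355]; t=cv2.imread("pics/top0.png")[210:262,170:365]
a=cv2.resize(s,(720,315),interpolation=cv2.INTER_CUBIC); b=cv2.resize(t,(720,192),interpolation=cv2.INTER_CUBIC)
cv2.imwrite("pics/crop1.png",np.vstack([a,b]))
```

```text
(no output)
```

View pics/crop1.png

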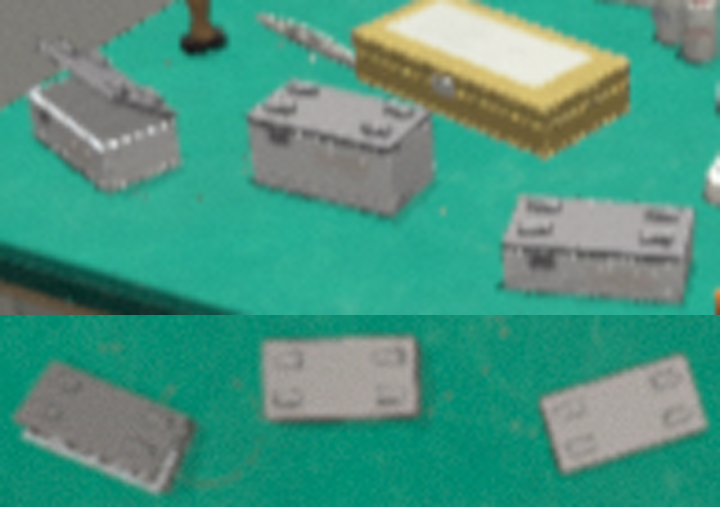

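The open base is at top (199,239) and scene (215,208), with its hinge on the far side. There are two grey loose boxes: the one at top (262,227) / scene (271,211) is visibly taller, so it is the deep box. The one at top (339,236) / scene (328,234) is low, so it is the shallow box. The orange and red boxes are decoys.

```bash
cat > h.py <<'E'
import cv2,numpy as np
from bench import r, imaging
def cast(n,uv,z):
    p=imaging.camera_params(n);R=np.array(p["R"]);t=np.array(p["t"]);C=-R.T@t
    K=np.array(p["camera_matrix"]);d=(np.asarray(uv,float)-K[:2,2])/K[0,0];u=d.copy()
    for _ in range(8): u=d/(1+p["k1"]*(u**2).sum(1,keepdims=True))
    w=np.c_[u,np.ones(len(u))]@R
    return (C+w*((z-C[2])/w[:,2:]))[:,:2]
def proj(n,X):
    p=imaging.camera_params(n);c=np.array(p["R"])@X+p["t"];u=c[:2]/c[2];u=u*(1+p["k1"]*(u@u))
    K=np.array(p["camera_matrix"]);return u*K[0,0]+K[:2,2]
def contour(im,seed,S=4,w=60,sat=75):
    x0,y0=int(seed[0])-w,int(seed[1])-w
    x0=max(x0,0);y0=max(y0,0)
    c=im[y0:y0+2*w,x0:x0+2*w]
    c=cv2.resize(cv2.GaussianBlur(c,(3,3),0),None,fx=S,fy=S,interpolation=cv2.INTER_CUBIC)
    hsv=cv2.cvtColor(c,cv2.COLOR_RGB2HSV);m=((hsv[...,1]<sat)*255).astype(np.uint8)
    m=cv2.morphologyEx(m,cv2.MORPH_OPEN,np.ones((9,9)))
    cs,_=cv2.findContours(m,cv2.RETR_EXTERNAL,cv2.CHAIN_APPROX_NONE)
    k=max(cs,key=lambda q:cv2.pointPolygonTest(q,((seed[0]-x0)*S,(seed[1]-y0)*S),True))
    return (k[:,0]+.5)/S-.5+[x0,y0]
def box(n,im,seed,zt,zb=0.,yaw=None,**k):
    P=contour(im,seed,**k);T=cast(n,P,zt);B=cast(n,P,zb)
    if yaw is None:
        (c,(a,b),g)=cv2.minAreaRect((T*1000).astype(np.float32))
        yaw=np.radians(g)+(np.pi/2 if a>b else 0)   # box x direction (short side)
    yaw=(yaw+np.pi/2)%np.pi-np.pi/2
    X=np.array([np.cos(yaw),np.sin(yaw)]);Y=np.array([-X[1],X[0]])
    s=lambda v:min((T@v).max(),(B@v).max())
    a,b,c,d=s(X),s(-X),s(Y),s(-Y)
    ctr=X*(a-b)/2+Y*(c-d)/2
    return ctr,yaw,np.array([a+b,c+d])*1000
E
python3 - <<'E'
from h import *
for n,sd in(("top",((262,227),(339,236),(199,239))),("scene",((271,211),(328,234),(217,210)))):
    im=cv2.imread(f"pics/{n}0.png")[:,:,::-1].copy()
    for nm,s,h in zip(("deep","shal","base"),sd,(.052,.034,.034)):
        c,y,z=box(n,im,s,h); print(n,nm,c.round(4),round(y,3),z.round(1))
E
```

```text
top deep [ 0.4854 -0.1549] 0.026 [ 57.5 108.4]
top shal [ 0.4588 -0.3605] 0.295 [ 58.8 112.5]
top base [0.4515 0.0236] -0.391 [ 58.2 118.6]
scene deep [ 0.4881 -0.1563] 0.032 [ 62.6 107.3]
scene shal [ 0.4582 -0.3612] 0.301 [ 53.5 107.4]
scene base [0.4924 0.1233] -1.011 [484.2 808.3]
```

Both views agree on the loose boxes. I'll turn to the base yaw, travel above the lid and shut the fingers.

```bash
for i in 1; do
python3 -m creep '{"hand":[0,0,0,0],"offset":[[0,0,0],[0,0,0],[0,0,0],[0,0,0]],"turn":[[0,0,0.139],[0,0,0.139],[0,0,0.139],[0,0,0.139]]}' 20
python3 -m creep '{"hand":[0,0,0,0],"offset":[[0,0,0],[0,0,0],[0,0,0],[0,0,0]],"turn":[[0,0,0.139],[0,0,0.139],[0,0,0.139],[0,0,0.139]]}'
python3 -m creep '{"hand":[0,0,0,0],"offset":[[0,0,0],[0,0,0],[0,0,0],[0,0,0]],"turn":[[0,0,0.139],[0,0,0.139],[0,0,0.139],[0,0,0.139]]}'
done
```

```text
t: 0.5
tcp_pos: [0.1804, 0.5981, 0.2222]
orientation: [-3.141, 0.001, 2.287]
force: [0.3, 0.9, 0.7]
gripper_width: 0.674
grip_force: 0.0
t: 0.9
tcp_pos: [0.1803, 0.5981, 0.2222]
orientation: [-3.141, 0.001, 1.731]
force: [-0.8, -0.6, 0.2]
gripper_width: 0.311
grip_force: 0.0
t: 1.3
tcp_pos: [0.1803, 0.5981, 0.2222]
orientation: [3.141, 0.001, 1.175]
force: [-0.7, -0.1, -0.1]
gripper_width: 0.004
grip_force: 0.0
```

```bash
python3 -m creep '{"hand":[0,0,0,0,0],"offset":[[-28.5,31.7,0],[-28.5,31.7,0],[-28.5,31.7,0],[-28.5,31.7,0],[-28.5,31.7,0]],"turn":[[0,0,0],[0,0,0],[0,0,0],[0,0,0],[0,0,0]]}' >/dev/null
python3 -m creep '{"hand":[0,0,0,0,0],"offset":[[-28.5,31.7,0],[-28.5,31.7,0],[-28.5,31.7,0],[-28.5,31.7,0],[-28.5,31.7,0]],"turn":[[0,0,0],[0,0,0],[0,0,0],[0,0,0],[0,0,0]]}' >/dev/null
python3 -m creep '{"hand":[0,0,0,0,0],"offset":[[-28.5,31.7,0],[-28.5,31.7,0],[-28.5,31.7,0],[-28.5,31.7,0],[-28.5,31.7,0]],"turn":[[0,0,0],[0,0,0],[0,0,0],[0,0,0],[0,0,0]]}'
python3 -m creep '{"hand":[0],"offset":[[0,0,0]],"turn":[[0,0,0]]}'
python3 - <<'E'
from h import *
s=imaging.snapshot("scene");t=imaging.snapshot("top");cv2.imwrite("pics/s1.png",s[:,:,::-1])
a=cv2.resize(s[150:250,150:310],(640,400));b=cv2.resize(t[200:250,150:250],(400,200))
o=np.zeros((600,640,3),np.uint8);o[:400]=a;o[400:,:400]=b
cv2.imwrite("pics/c2.png",o[:,:,::-1])
E
```

```text
t: 2.8
tcp_pos: [0.4579, 0.0207, 0.2227]
orientation: [-3.142, -0.001, 1.181]
force: [0.4, 1.8, 0.3]
gripper_width: 0.006
grip_force: 0.0
t: 2.9
tcp_pos: [0.4591, 0.017, 0.223]
orientation: [3.139, 0.001, 1.173]
force: [0.1, 0.4, 0.3]
gripper_width: 0.006
grip_force: 0.0
```

View pics/c2.png

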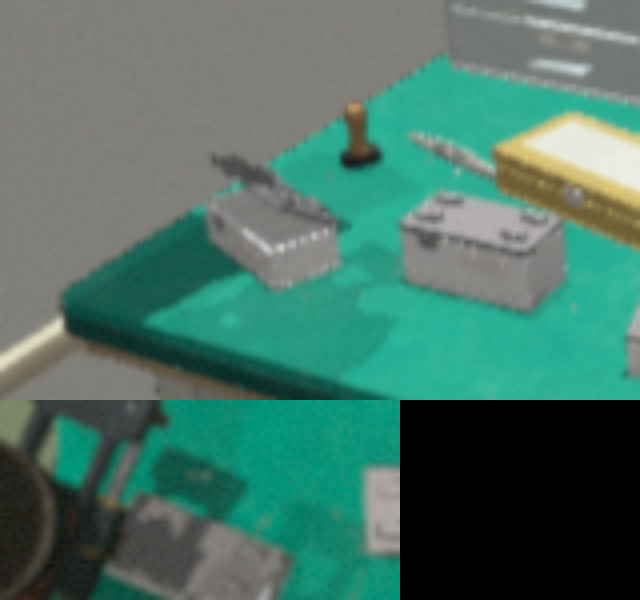

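The picture shows the lid still open, with the gripper outside the scene crop and above the box in the top view. Descending onto the lid.

```bash
python3 -m creep '{"hand":[0,0,0,0,0],"offset":[[0,-2,35],[0,0,35],[0,0,35],[0,0,30],[0,0,0]],"turn":[[0,0,0],[0,0,0],[0,0,0],[0,0,0],[0,0,0]]}' | grep -E "tcp|force"
python3 -m creep '{"hand":[0,0,0,0,0],"offset":[[0,0,6],[0,0,6],[0,0,6],[0,0,6],[0,0,6]],"turn":[[0,0,0],[0,0,0],[0,0,0],[0,0,0],[0,0,0]]}' | grep -E "tcp|force"
python3 -m creep '{"hand":[0,0,0,0,0],"offset":[[0,0,3],[0,0,3],[0,0,3],[0,0,1],[0,0,0]],"turn":[[0,0,0],[0,0,0],[0,0,0],[0,0,0],[0,0,0]]}' | grep -E "tcp|force"
```

```text
tcp_pos: [0.4527, 0.0243, 0.0847]
force: [-0.6, -0.3, 0.1]
grip_force: 0.0
tcp_pos: [0.4562, 0.0232, 0.0577]
force: [-0.3, 1.0, 0.6]
grip_force: 0.5
tcp_pos: [0.4558, 0.0229, 0.0475]
force: [-0.6, -0.2, 0.4]
grip_force: 0.0
```

```bash
python3 -m creep '{"hand":[0,0,0],"offset":[[0,0,2],[0,0,2],[0,0,0]],"turn":[[0,0,0],[0,0,0],[0,0,0]]}' | grep -E "tcp|force"
python3 -m creep '{"hand":[0,0,0],"offset":[[0,0,2],[0,0,1],[0,0,0]],"turn":[[0,0,0],[0,0,0],[0,0,0]]}' | grep -E "tcp|force"
python3 -m creep '{"hand":[0,0,0],"offset":[[0,0,1],[0,0,0],[0,0,0]],"turn":[[0,0,0],[0,0,0],[0,0,0]]}' | grep -E "tcp|force"
```

```text
tcp_pos: [0.4558, 0.023, 0.0434]
force: [-0.1, -1.0, -0.2]
grip_force: 0.0
tcp_pos: [0.4557, 0.023, 0.0405]
force: [1.0, -0.5, 0.6]
grip_force: 0.0
tcp_pos: [0.4559, 0.023, 0.0402]
force: [-2.9, -0.1, 11.8]
grip_force: 6.2
```

```bash
python3 -m creep '{"hand":[0,0,0,0,0],"offset":[[0,0,-10],[0,0,-40],[0,0,-40],[0,0,-40],[0,0,-30]],"turn":[[0,0,0],[0,0,0],[0,0,-0.142],[0,0,-0.142],[0,0,-0.142]]}' | grep -E "tcp|force"
python3 -m creep '{"hand":[87,87,87,87,87],"offset":[[-36,5,0],[-36,5,0],[-36,5,0],[-36,5,0],[-35,6,0]],"turn":[[0,0,0],[0,0,0],[0,0,0],[0,0,0],[0,0,0]]}' | grep -E "tcp|force"
python3 -m creep '{"hand":[87,87,87],"offset":[[0,0,0],[0,0,0],[0,0,0]],"turn":[[0,0,0],[0,0,0],[0,0,0]]}' | grep -E "tcp|ori|wid"
python3 - <<'E'
from h import *
s=imaging.snapshot("scene");t=imaging.snapshot("top")
cv2.imwrite("pics/s3.png",s[:,:,::-1]);cv2.imwrite("pics/t3.png",t[:,:,::-1])
a=cv2.resize(s[150:250,170:330],(640,400));b=cv2.resize(t[200:250,150:310],(640,200))
cv2.imwrite("pics/c3.png",np.vstack([a,b])[:,:,::-1])
try: print(box("top",t,(199,239),.040))
except Exception as e: print(e)
E
```

```text
tcp_pos: [0.4564, 0.0224, 0.2023]
force: [-0.4, 0.1, -0.1]
grip_force: 0.0
tcp_pos: [0.4882, -0.1566, 0.2002]
force: [0.1, 0.3, -0.2]
grip_force: 0.0
tcp_pos: [0.4881, -0.1538, 0.1996]
orientation: [-3.141, -0.001, 1.608]
gripper_width: 0.696
(array([ 0.50413577, -0.07851705]), np.float64(-1.5607768583464217), array([123.39140048, 227.75795604]))
```

View pics/c3.png

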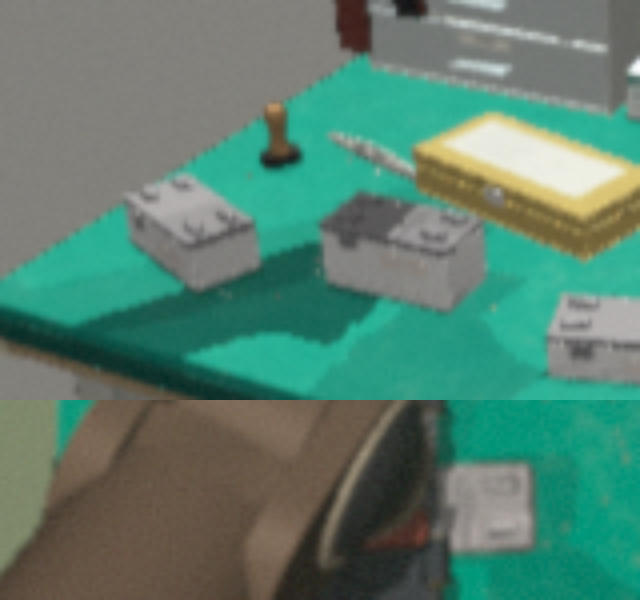

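The lid is closed: flat, lugs on top, at scene (217,208). The arm hides the base in the top view, so I'll measure the base in the scene view.

Run:
```python
from h import *
im=cv2.imread("pics/s3.png")[:,:,::-1].copy()
for sat in (60,75,90):
  print(sat,box("scene",im,(217,208),.040,sat=sat), box("scene",im,(217,208),.040,yaw=-.39,sat=sat))
  i0=cv2.imread("pics/scene0.png")[:,:,::-1].copy()
  print(box("scene",i0,(271,211),.052,yaw=.028,sat=sat)); print(box("scene",i0,(328,234),.034,yaw=.297,sat=sat))
  t0=cv2.imread("pics/top0.png")[:,:,::-1].copy()
  print(box("top",t0,(262,227),.052,yaw=.028,sat=sat)); print(box("top",t0,(339,236),.034,yaw=.297,sat=sat))
```

```text
60 (array([0.53612473, 0.09657773]), np.float64(-0.7594856059909771), array([365.65497501, 895.89330157])) (array([0.53230376, 0.12037121]), -0.3900000000000001, array([581.25974539, 926.37459396]))
(array([ 0.48691075, -0.15644353]), 0.028000000000000025, array([ 59.1835927 , 105.56107138]))
(array([ 0.45842885, -0.3612207 ]), 0.29699999999999993, array([ 52.06804042, 106.23146585]))
(array([ 0.48524548, -0.15487273]), 0.028000000000000025, array([ 56.3632201 , 107.13758789]))
(array([ 0.45873358, -0.36047661]), 0.29699999999999993, array([ 57.65043644, 111.38791292]))
75 (array([0.53599796, 0.09576248]), np.float64(-0.7594856059909771), array([366.59379201, 897.2502945 ])) (array([0.53215946, 0.11905234]), -0.3900000000000001, array([581.99566157, 928.92398153]))
(array([ 0.48807906, -0.15630628]), 0.028000000000000025, array([ 62.72680286, 107.14795413]))
(array([ 0.45815707, -0.36119151]), 0.29699999999999993, array([ 53.57052332, 107.441605  ]))
(array([ 0.4853834 , -0.15486106]), 0.028000000000000025, array([ 57.47073216, 108.39828307]))
(array([ 0.45878555, -0.36052691]), 0.29699999999999993, array([ 58.78982427, 112.50409753]))
90 (array([0.53369364, 0.09265384]), np.float64(-0.7594856059909771), array([367.5325488 , 904.93228259])) (array([0.52975594, 0.11223735]), -0.3900000000000001, array([582.73152866, 943.35805882]))
(array([ 0.48984168, -0.15621819]), 0.028000000000000025, array([ 67.91047777, 108.87035142]))
(array([ 0.45828994, -0.3611051 ]), 0.29699999999999993, array([ 55.66469064, 108.48185027]))
(array([ 0.48545181, -0.15484199]), 0.028000000000000025, array([ 58.48114194, 109.64099067]))
(array([ 0.45881472, -0.36048381]), 0.29699999999999993, array([ 59.74246055, 113.39825946]))
```

```bash
python3 -m creep '{"hand":[87,87,87,87,87],"offset":[[-1,-2.5,0],[0,0,35],[0,0,35],[0,0,30],[0,0,20]],"turn":[[0,0,0.009],[0,0,0],[0,0,0],[0,0,0],[0,0,0]]}' | grep -E "tcp|force|ori|wid"
python3 -m creep '{"hand":[87,87,87,87,87],"offset":[[0,0,15],[0,0,15],[0,0,15],[0,0,13],[0,0,0]],"turn":[[0,0,0],[0,0,0],[0,0,0],[0,0,0],[0,0,0]]}' | grep -E "tcp|force|ori"
python3 -m creep '{"hand":[50,50,50,50,50],"offset":[[0,0,0],[0,0,0],[0,0,0],[0,0,0],[0,0,0]],"turn":[[0,0,0],[0,0,0],[0,0,0],[0,0,0],[0,0,0]]}' 25| grep -E "tcp|force|ori|wid"
```

```text
tcp_pos: [0.4848, -0.155, 0.0778]
orientation: [-3.14, -0.0, 1.599]
force: [-0.1, 0.3, 0.2]
gripper_width: 0.993
grip_force: 0.0
tcp_pos: [0.4849, -0.1557, 0.0202]
orientation: [-3.139, -0.0, 1.598]
force: [-0.4, 0.6, 0.0]
grip_force: 0.0
tcp_pos: [0.486, -0.156, 0.022]
orientation: [3.141, -0.0, 1.598]
force: [-0.3, 0.7, 3.4]
gripper_width: 0.64
grip_force: 25.0
```

Gripped at 56 mm as expected. Lifting and moving aside to see the base.

```bash
python3 -m creep '{"hand":[50,50,50,50,50],"offset":[[0,0,-10],[0,0,-25],[0,0,-35],[0,0,-35],[0,0,-35]],"turn":[[0,0,0],[0,0,0],[0,0,0],[0,0,0],[0,0,0]]}' | grep -E "tcp|force|wid"
python3 -m creep '{"hand":[50,50,50,50,50],"offset":[[-20,0,0],[-40,0,0],[-40,0,0],[-40,0,0],[-40,0,0]],"turn":[[0,0,0],[0,0,0],[0,0,0],[0,0,0],[0,0,0]]}' | grep -E "tcp|force|wid"
python3 -m creep '{"hand":[50,50,50,50,50],"offset":[[-40,0,0],[-20,0,0],[0,0,0],[0,0,0],[0,0,0]],"turn":[[0,0,0],[0,0,0],[0,0,0],[0,0,0],[0,0,0]]}' | grep -E "tcp|force|wid|ori"
python3 - <<'E'
from h import *
s=imaging.snapshot("scene");t=imaging.snapshot("top")
cv2.imwrite("pics/s4.png",s[:,:,::-1]);cv2.imwrite("pics/t4.png",t[:,:,::-1])
for sat in(60,75,90):
  for n,im,sd in(("top",t,(199,240)),("scene",s,(217,208))):
    print(sat,n,box(n,im,sd,.040,w=25,sat=sat))
a=cv2.resize(s[150:250,170:330],(640,400));b=cv2.resize(t[200:250,150:310],(640,200))
cv2.imwrite("pics/c4.png",np.vstack([a,b])[:,:,::-1])
E
```

```text
tcp_pos: [0.4852, -0.1562, 0.1633]
force: [0.7, 0.2, -0.5]
gripper_width: 0.635
grip_force: 25.0
tcp_pos: [0.4904, -0.3372, 0.1622]
force: [1.0, 0.0, -1.6]
gripper_width: 0.638
grip_force: 25.0
tcp_pos: [0.4926, -0.3944, 0.1616]
orientation: [-3.141, -0.001, 1.599]
force: [0.6, -0.4, -2.5]
gripper_width: 0.635
grip_force: 25.0
60 top (array([0.45000399, 0.01909333]), np.float64(-0.394441587999963), array([ 56.17602157, 108.3285519 ]))
60 scene (array([0.47632719, 0.06686663]), np.float64(-0.7741338575137675), array([116.9733811 , 224.19963936]))
75 top (array([0.44999911, 0.01885356]), np.float64(-0.39356993537518026), array([ 57.13861794, 109.70352675]))
75 scene (array([0.47623413, 0.06577985]), np.float64(-0.7792740247337293), array([118.02362669, 225.35671905]))
90 top (array([0.45006837, 0.01870356]), np.float64(-0.39425423461727593), array([ 58.35022055, 111.14536653]))
90 scene (array([0.47599616, 0.06507136]), np.float64(-0.7821000381244669), array([118.54801903, 226.40501302]))
```

View pics/c4.png

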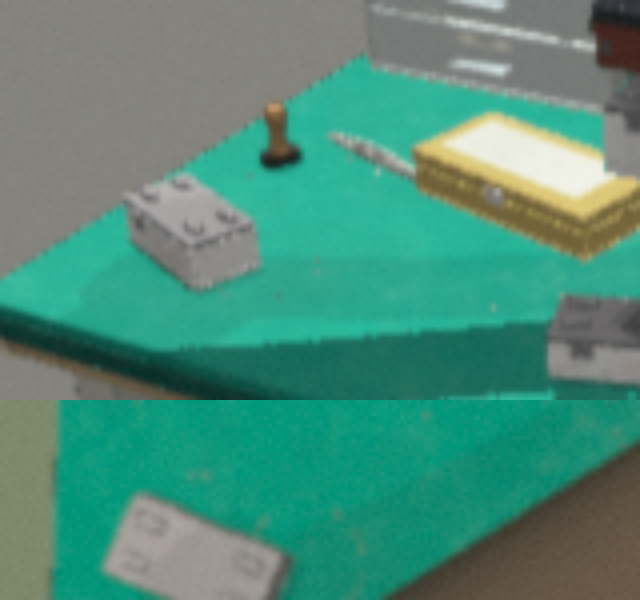

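Lid closed; the base is at (0.450, 0.019), yaw −0.394, and the measured size fits. Carrying the deep box over it.

```bash
python3 -m creep '{"hand":[50,50,50,50,50],"offset":[[0,0,0],[0,0,0],[0,0,0],[15,-8,0],[25,-14,0]],"turn":[[0,0,0.141],[0,0,0.14],[0,0,0.14],[0,0,0],[0,0,0]]}' >/dev/null
python3 -m creep '{"hand":[50,50,50,50,50],"offset":[[34,-18,0],[34,-18,0],[34,-18,0],[34,-18,0],[34,-18,0]],"turn":[[0,0,0],[0,0,0],[0,0,0],[0,0,0],[0,0,0]]}' >/dev/null
python3 -m creep '{"hand":[50,50,50,50,50],"offset":[[34,-19,0],[34,-19,0],[34,-19,0],[34,-19,0],[18,-10,0]],"turn":[[0,0,0],[0,0,0],[0,0,0],[0,0,0],[0,0,0]]}' >/dev/null
python3 -m creep '{"hand":[50,50,50,50,50],"offset":[[0,0,15],[0,0,15],[0,0,15],[0,0,0],[0,0,0]],"turn":[[0,0,0],[0,0,0],[0,0,0],[0,0,0],[0,0,0]]}'
python3 -m creep '{"hand":[50],"offset":[[0,0,0]],"turn":[[0,0,0]]}' | grep -E "tcp|ori|force"
python3 - <<'E'
from h import *
P=[]
for i in range(4):
    imaging.snapshot("top");s=r.sense();P.append(np.r_[s["tcp_pos"],s["orientation"][2]])
print(np.mean(P,0),np.std(P,0))
m=np.mean(P,0);d=np.array([.4496,.0180])-m[:2];y=1.177
print("tool dx,dy mm",1e3*(d@[np.cos(y),np.sin(y)]),1e3*(d@[np.sin(y),-np.cos(y)]))
E
```

```text
t: 11.9
tcp_pos: [0.449, 0.0164, 0.117]
orientation: [-3.141, -0.0, 1.177]
force: [0.7, 0.3, -1.9]
gripper_width: 0.634
grip_force: 25.0
tcp_pos: [0.4496, 0.0163, 0.1174]
orientation: [3.141, -0.001, 1.177]
force: [0.1, -0.4, -1.6]
grip_force: 25.0
[0.4495656  0.01632119 0.11725999 1.17696589] [6.80451747e-05 2.13992302e-05 1.04781082e-04 6.16798234e-05]
tool dx,dy mm 1.5635124040662676 -0.6123872227188982
```

```bash
python3 -m creep '{"hand":[50,50,50,50,50],"offset":[[1.5,-0.6,0],[0,0,15],[0,0,15],[0,0,13],[0,0,0]],"turn":[[0,0,0],[0,0,0],[0,0,0],[0,0,0],[0,0,0]]}' | grep -E "tcp|ori|force"
python3 -m creep '{"hand":[50,50,50,50,50],"offset":[[0,0,2],[0,0,2],[0,0,2],[0,0,0],[0,0,0]],"turn":[[0,0,0],[0,0,0],[0,0,0],[0,0,0],[0,0,0]]}' | grep -E "tcp|ori|force:"
python3 -m creep '{"hand":[50,50,50,50,50],"offset":[[0,0,1],[0,0,1],[0,0,0],[0,0,0],[0,0,0]],"turn":[[0,0,0],[0,0,0],[0,0,0],[0,0,0],[0,0,0]]}' | grep -E "tcp|ori|force:"
```

```text
tcp_pos: [0.4483, 0.0177, 0.0726]
orientation: [-3.14, 0.002, 1.177]
force: [0.1, -0.5, -2.9]
grip_force: 25.0
tcp_pos: [0.4493, 0.0178, 0.0678]
orientation: [3.141, -0.0, 1.177]
force: [0.6, 0.1, -1.4]
grip_force: 25.0
tcp_pos: [0.4492, 0.0178, 0.0657]
orientation: [-3.142, -0.0, 1.177]
force: [0.2, -1.0, -2.5]
grip_force: 25.0
```

```bash
python3 -m creep '{"hand":[50,50,50,50],"offset":[[0,0,1],[0,0,1],[0,0,0],[0,0,0]],"turn":[[0,0,0],[0,0,0],[0,0,0],[0,0,0]]}' | grep -E "tcp|ori|force:"
python3 -m creep '{"hand":[50,50,50],"offset":[[0,0,1],[0,0,0],[0,0,0]],"turn":[[0,0,0],[0,0,0],[0,0,0]]}' | grep -E "tcp|force:"
python3 -m creep '{"hand":[50,50,50],"offset":[[0,0,0.7],[0,0,0],[0,0,0]],"turn":[[0,0,0],[0,0,0],[0,0,0]]}' | grep -E "tcp|force:"
```

```text
tcp_pos: [0.4492, 0.0178, 0.0636]
orientation: [-3.142, 0.0, 1.177]
force: [-0.0, 0.5, -2.0]
grip_force: 25.0
tcp_pos: [0.4492, 0.0178, 0.0626]
force: [1.4, 1.0, -1.2]
grip_force: 25.0
tcp_pos: [0.4493, 0.0178, 0.062]
force: [0.2, 0.0, 0.4]
grip_force: 25.0
```

Resting on the lid at the expected height. Releasing and rising.

```bash
python3 -m creep '{"hand":[50,60,65,75,87],"offset":[[0,0,0.3],[0,0,0],[0,0,0],[0,0,0],[0,0,0]],"turn":[[0,0,0],[0,0,0],[0,0,0],[0,0,0],[0,0,0]]}' | grep -E "tcp|wid|force:"
python3 -m creep '{"hand":[87,87,87,87,87],"offset":[[0,0,0],[0,0,0],[0,0,0],[0,0,0],[0,0,-10]],"turn":[[0,0,0],[0,0,0],[0,0,0],[0,0,0],[0,0,0]]}' | grep -E "tcp|wid|force"
python3 -m creep '{"hand":[87,87,87,87,87],"offset":[[0,0,-25],[0,0,-30],[0,0,-40],[0,0,-30],[0,0,0]],"turn":[[0,0,0],[0,0,0],[0,0,0],[0,0,0],[0,0,0]]}' | grep -E "tcp|wid|force"
```

```text
tcp_pos: [0.4492, 0.0178, 0.0616]
force: [0.2, -0.2, -0.0]
gripper_width: 0.882
grip_force: 0.0
tcp_pos: [0.4484, 0.0176, 0.0713]
force: [0.9, -0.5, -0.1]
gripper_width: 0.988
grip_force: 0.0
tcp_pos: [0.4513, 0.0176, 0.2002]
force: [-0.7, -0.1, -0.8]
gripper_width: 0.992
grip_force: 0.0
```

```bash
python3 -m creep '{"hand":[87,87,87,87,87],"offset":[[0,0,0],[0,0,0],[0,0,0],[0,0,0],[0,0,0]],"turn":[[0,0,-0.138],[0,0,-0.138],[0,0,-0.138],[0,0,-0.138],[0,0,-0.139]]}' >/dev/null
python3 -m creep '{"hand":[87,87,87,87,87],"offset":[[-20,-5.5,0],[-33,-9,0],[-33,-9,0],[-33,-9,0],[-33,-9,0]],"turn":[[0,0,0],[0,0,0],[0,0,0],[0,0,0],[0,0,0]]}' >/dev/null
python3 -m creep '{"hand":[87,87,87,87,87],"offset":[[-33,-9,0],[-33,-9,0],[-33,-9.2,0],[-33,-9.5,0],[-33,-10,0]],"turn":[[0,0,0],[0,0,0],[0,0,0],[0,0,0],[0,0,0]]}' >/dev/null
python3 -m creep '{"hand":[87,87,87,87,87],"offset":[[-33,-9.5,0],[-14,-4,0],[0,0,0],[0,0,0],[0,0,0]],"turn":[[0,0,0],[0,0,0],[0,0,0],[0,0,0],[0,0,0]]}' >/dev/null
python3 - <<'E'
from h import *
s=imaging.snapshot("scene");t=imaging.snapshot("top")
for sat in(60,75,90):
    print(sat,box("top",t,(198,239),.092,.04,w=30,sat=sat))
a=cv2.resize(s[150:250,170:330],(640,400));b=cv2.resize(t[200:250,150:310],(640,200))
cv2.imwrite("pics/c5.png",np.vstack([a,b])[:,:,::-1])
P=[]
for i in range(4):
    imaging.snapshot("top");q=r.sense();P.append(np.r_[q["tcp_pos"],q["orientation"][2]])
m=np.mean(P,0);print(q["t"],m);d=np.array([.4588,-.3605])-m[:2];y=1.868
print("tool dx,dy mm",1e3*(d@[np.cos(y),np.sin(y)]),1e3*(d@[np.sin(y),-np.cos(y)]))
E
```

```text
60 (array([0.44899096, 0.01455884]), np.float64(-0.3861345227697335), array([ 58.11312546, 116.09348008]))
75 (array([0.44882282, 0.01431088]), np.float64(-0.3877968679221606), array([ 59.16088116, 117.31344116]))
90 (array([0.4488105 , 0.01412008]), np.float64(-0.3911176966434349), array([ 60.1466302, 118.5955868]))
18.5 [ 0.45886914 -0.35912751  0.19668988  1.86914578]
tool dx,dy mm -1.2920747819359324 -0.46804087640971936
```

View pics/c5.png

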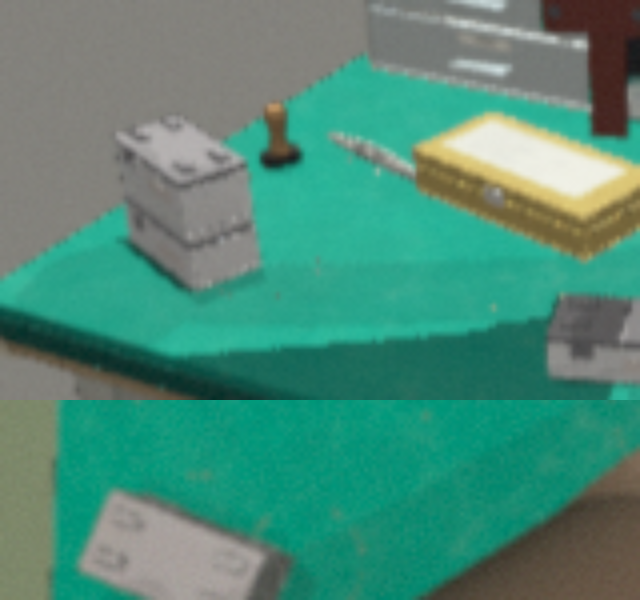

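The deep box sits squarely on the base, with a thin seam at scene (217,208). Taking the shallow box, scene (328,234).

```bash
python3 -m creep '{"hand":[87,87,87,87,87],"offset":[[-1.3,-0.5,0],[0,0,35],[0,0,40],[0,0,40],[0,0,30]],"turn":[[0,0,0],[0,0,0],[0,0,0],[0,0,0],[0,0,0]]}' | grep -E "tcp|force:"
python3 -m creep '{"hand":[87,87,87,87,87],"offset":[[0,0,15],[0,0,15],[0,0,10],[0,0,4],[0,0,0]],"turn":[[0,0,0],[0,0,0],[0,0,0],[0,0,0],[0,0,0]]}' | grep -E "tcp|force:"
python3 -m creep '{"hand":[50,50,50,50,50],"offset":[[0,0,0],[0,0,0],[0,0,0],[0,0,0],[0,0,0]],"turn":[[0,0,0],[0,0,0],[0,0,0],[0,0,0],[0,0,0]]}' 25| grep -E "tcp|force:|ori|wid"
python3 -m creep '{"hand":[50,50,50],"offset":[[0,0,0],[0,0,0],[0,0,0]],"turn":[[0,0,0],[0,0,0],[0,0,0]]}' | grep -E "tcp|force|ori|wid"
```

```text
tcp_pos: [0.4579, -0.3608, 0.0494]
force: [-0.4, 0.4, -0.1]
grip_force: 0.0
tcp_pos: [0.4586, -0.3617, 0.0079]
force: [0.4, 0.3, 0.8]
grip_force: 0.0
tcp_pos: [0.4587, -0.3614, 0.008]
orientation: [3.141, 0.0, 1.868]
force: [-0.1, 1.0, 2.6]
gripper_width: 0.638
grip_force: 25.0
tcp_pos: [0.4587, -0.3614, 0.0079]
orientation: [3.141, 0.0, 1.868]
force: [0.1, 0.9, 5.6]
gripper_width: 0.632
grip_force: 25.0
```

```bash
python3 -m creep '{"hand":[50,50,50,50,50],"offset":[[0,0,-10],[0,0,-30],[0,0,-45],[0,0,-45],[0,0,-45]],"turn":[[0,0,0],[0,0,0],[0,0,0],[0,0,0],[0,0,0]]}' | grep -E "tcp|wid"
python3 -m creep '{"hand":[50,50,50,50,50],"offset":[[0,0,0],[0,0,0],[0,0,0],[0,0,0],[0,0,0]],"turn":[[0,0,0.138],[0,0,0.138],[0,0,0.138],[0,0,0.138],[0,0,0.139]]}' | grep -E "tcp|wid"
python3 -m creep '{"hand":[50,50,50,50,50],"offset":[[16,-7,0],[33,-15,0],[33,-15,0],[33,-15,0],[33,-15,0]],"turn":[[0,0,0],[0,0,0],[0,0,0],[0,0,0],[0,0,0]]}' >/dev/null
python3 -m creep '{"hand":[50,50,50,50,50],"offset":[[33,-15,0],[33,-15,0],[33,-15,0],[33,-15,0],[33,-14,0]],"turn":[[0,0,0],[0,0,0],[0,0,0],[0,0,0],[0,0,0]]}' >/dev/null
python3 -m creep '{"hand":[50,50,50,50,50],"offset":[[33,-13,0],[0,0,20],[0,0,15],[0,0,0],[0,0,0]],"turn":[[0,0,0],[0,0,0],[0,0,0],[0,0,0],[0,0,0]]}' | grep -E "tcp|wid|ori|force"
python3 - <<'E'
from h import *
P=[]
for i in range(4):
    imaging.snapshot("top");s=r.sense();P.append(np.r_[s["tcp_pos"],s["orientation"][2]])
m=np.mean(P,0);print(m);d=np.array([.4494,.0180])-m[:2];y=1.177
print("tool dx,dy mm",1e3*(d@[np.cos(y),np.sin(y)]),1e3*(d@[np.sin(y),-np.cos(y)]))
E
```

```text
tcp_pos: [0.4575, -0.3614, 0.1844]
gripper_width: 0.637
tcp_pos: [0.4579, -0.3612, 0.1828]
gripper_width: 0.637
tcp_pos: [0.4488, 0.0166, 0.148]
orientation: [-3.141, 0.0, 1.176]
force: [0.6, 0.1, -1.7]
gripper_width: 0.637
grip_force: 25.0
[0.44931625 0.01663503 0.14832819 1.17564219]
tool dx,dy mm 1.2926261229249296 -0.44639775798140036
```

Correcting, then lowering. It should touch the lugs only below z ≈ 0.106 and be seated at ≈ 0.100.

```bash
python3 -m creep '{"hand":[50,50,50,50,50],"offset":[[1.3,-0.4,0],[0,0,15],[0,0,15],[0,0,7],[0,0,0]],"turn":[[0,0,0],[0,0,0],[0,0,0],[0,0,0],[0,0,0]]}' | grep -E "tcp|force:"
python3 -m creep '{"hand":[50,50,50,50,50],"offset":[[0,0,2],[0,0,2],[0,0,2],[0,0,0],[0,0,0]],"turn":[[0,0,0],[0,0,0],[0,0,0],[0,0,0],[0,0,0]]}' | grep -E "tcp|ori|force:"
python3 -m creep '{"hand":[50,50,50,50,50],"offset":[[0,0,1],[0,0,1],[0,0,0],[0,0,0],[0,0,0]],"turn":[[0,0,0],[0,0,0],[0,0,0],[0,0,0],[0,0,0]]}' | grep -E "tcp|ori|force:"
```

```text
tcp_pos: [0.4487, 0.0183, 0.1102]
force: [1.0, -0.3, -0.3]
grip_force: 25.0
tcp_pos: [0.4492, 0.0186, 0.1047]
orientation: [3.142, -0.0, 1.177]
force: [-0.4, -0.3, -1.8]
grip_force: 25.0
tcp_pos: [0.4492, 0.0185, 0.1027]
orientation: [3.142, -0.0, 1.177]
force: [-0.1, -0.3, -1.1]
grip_force: 25.0
```

```bash
python3 -m creep '{"hand":[50,50,50],"offset":[[0,0,1],[0,0,0],[0,0,0]],"turn":[[0,0,0],[0,0,0],[0,0,0]]}' | grep -E "tcp|force:"
python3 -m creep '{"hand":[50,50,50],"offset":[[0,0,1],[0,0,0],[0,0,0]],"turn":[[0,0,0],[0,0,0],[0,0,0]]}' | grep -E "tcp|force:"
python3 -m creep '{"hand":[50,50,50],"offset":[[0,0,0.7],[0,0,0],[0,0,0]],"turn":[[0,0,0],[0,0,0],[0,0,0]]}' | grep -E "tcp|force:"
```

```text
tcp_pos: [0.4491, 0.0185, 0.1016]
force: [0.7, -0.5, -1.1]
grip_force: 25.0
tcp_pos: [0.4491, 0.0185, 0.1006]
force: [0.5, -0.1, -1.2]
grip_force: 25.0
tcp_pos: [0.4491, 0.0185, 0.0999]
force: [-0.3, -0.0, -1.1]
grip_force: 25.0
```

```bash
python3 -m creep '{"hand":[50,50,50],"offset":[[0,0,0.6],[0,0,0],[0,0,0]],"turn":[[0,0,0],[0,0,0],[0,0,0]]}' | grep -E "tcp|force:"
python3 -m creep '{"hand":[50,60,65,75,87],"offset":[[0,0,0],[0,0,0],[0,0,0],[0,0,0],[0,0,0]],"turn":[[0,0,0],[0,0,0],[0,0,0],[0,0,0],[0,0,0]]}' | grep -E "tcp|wid|force:"
python3 -m creep '{"hand":[87,87,87,87,87],"offset":[[0,0,0],[0,0,0],[0,0,-5],[0,0,-15],[0,0,-20]],"turn":[[0,0,0],[0,0,0],[0,0,0],[0,0,0],[0,0,0]]}' | grep -E "tcp|wid|force"
python3 -m creep '{"hand":[87,87,87,87,87],"offset":[[0,0,-30],[0,0,-30],[0,0,-20],[-30,0,0],[-30,0,0]],"turn":[[0,0,0],[0,0,0],[0,0,0],[0,0,0],[0,0,0]]}' >/dev/null
python3 -m creep '{"hand":[87,87,87,87,87],"offset":[[-45,0,0],[-45,0,0],[-45,0,0],[-45,0,0],[-45,0,0]],"turn":[[0,0,0],[0,0,0],[0,0,0],[0,0,0],[0,0,0]]}' >/dev/null
python3 -m creep '{"hand":[87,87,87],"offset":[[-45,0,0],[0,0,0],[0,0,0]],"turn":[[0,0,0],[0,0,0],[0,0,0]]}'
python3 - <<'E'
from h import *
s=imaging.snapshot("scene");t=imaging.snapshot("top")
a=cv2.resize(s[150:250,170:330],(640,400));b=cv2.resize(t[200:250,150:310],(640,200))
cv2.imwrite("pics/c6.png",np.vstack([a,b])[:,:,::-1])
E
```

```text
tcp_pos: [0.4492, 0.0185, 0.0998]
force: [-2.9, 0.0, 10.0]
grip_force: 25.0
tcp_pos: [0.4491, 0.0185, 0.0993]
force: [-0.1, 0.4, 0.1]
gripper_width: 0.883
grip_force: 0.0
tcp_pos: [0.4486, 0.0182, 0.1397]
force: [0.2, 0.0, 0.4]
gripper_width: 0.991
grip_force: 0.0
t: 28.0
tcp_pos: [0.3165, -0.282, 0.2238]
orientation: [3.135, 0.001, 1.174]
force: [0.0, -0.2, 0.4]
gripper_width: 0.99
grip_force: 0.0
```

View pics/c6.png

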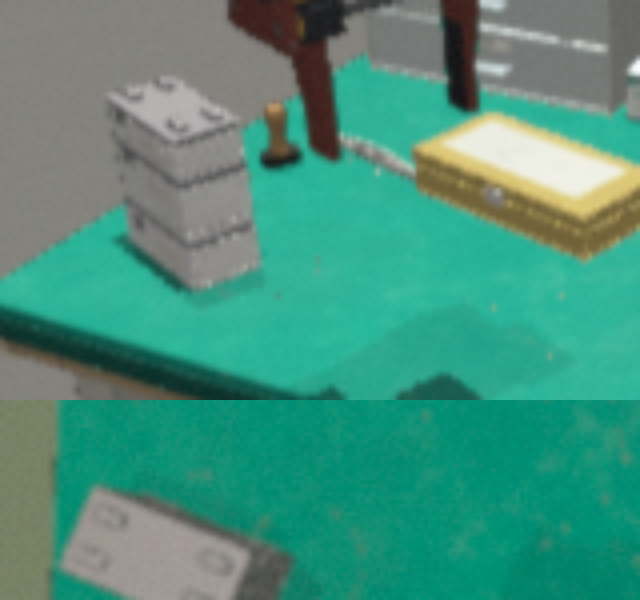

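The picture shows three boxes stacked flush and square at scene (217,195). The gripper is clear of them and the bystanders have not moved.

```bash
python3 -c "
from bench import r
print(r.close_job())"
```

```text
the job is handed in; nothing more can be done
None
```

I closed the lid, stacked the deep box on it and the shallow box on top, and handed the job in at about 28 s of robot time. The last picture shows the stack square and flush; no verdict came back.

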